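Take a finished glass plate off the plate heater

ROBOT

A 6-joint arm with a two-finger parallel gripper is mounted at the origin on a cart in front of the work surface, level with it; the furniture and walls round the work are solid. World frame = base frame: x ahead of the robot, y to its left, z up, the work surface at z = 0. Lengths are in m, angles in rad, forces in N, time in s.
With the tool pointing down it reaches from about 0.225 to 0.875 m from the base axis. Payload 3.4 kg.
Tool frame: the origin (TCP) lies midway between the tips of the shut fingers; the grasp point (between the pads) lies 19 mm behind it (pinch_z is the distance from the TCP to the grasp point, in m); z points along the fingers, y is the line along which they close (so a half turn about z gives the same grasp; the last joint's range is limited). The gripper opens to 85 mm and grips with 20 to 120 N. Pads are 22 mm wide; open, the fingers measure 114 mm over their backs; the gripper's body (76 mm by 85 mm) begins 54 mm behind the grasp point. The pads swing forward as they close: fully open they stand 13 mm farther back than shut.
Start: joints at [-1.41, 0.276, 1.505, -0, 1.361, -0.121], TCP at [0.16, -0.552, 0.231] pointing down, gripper open.
Joint ranges: [-2.89, 2.89], [-0.75, 2.08], [0.22, 2.7], [-1.18, 4.32], [0.11, 2.71], [-2.7, 2.7]. Speed limits (rad/s): [2.57, 2.57, 3.14, 3.14, 3.14, 3.14].

INTERFACE

Orientations are given as a unit quaternion [w, x, y, z].
In Python, from rig import get_state, get_image, sign_off, pinch_z gives the robot as it stands.
- The arm moves only by the tool send_rows, never from a script. Its argument "steps" is one flat list of numbers, 5 for each row, row after row: the gripper's target within -1 to 1 (fully open at 1, half-way at 0, shut at -1), then the shift along the tool's x, y, z in cm, then the turn about the tool's z in degrees. In form: [gripper, x, y, z, roll, gripper, x, y, z, roll, ...]. A call has 1 to 12 rows; each row shifts and turns the commanded pose from where the row before left it, along the tool's axes as they then stand; what a row does not reach is not made up. A row lasts 1/10 s, in which the tool goes at most 50 mm and 8.59 degrees, less where a joint would pass 70% of its speed; a pose out of reach is approached as far as the arm can. A call is refused whole if a number of a shift passes 5 or a number of a turn 8.59, either way. A call with a gripper value outside its range is refused whole. The fingers move at their own pace and stop on an object; "newtons" is the grip in N (left out, the last holds). Time passes only in rows, so rows that do not move let the fingers close. It gives the time, the measured TCP pose, the force, the opening and the grip force at its end, in the units of the state.
- get_state(): the state, without advancing time (a new reading comes with each control period).
- get_image(name): name is "scene" or "top"; returns a dict with "color" (420x560x3 uint8, red, green, blue), "mtx" (3x3 intrinsics, pixels), "k1" (the pictures are not rectified: a ray, as slopes to the right and down, at radius r is drawn at 1 + k1 r^2 times it, then the intrinsics apply), "T" (4x4, takes a point from camera to world coordinates). Camera axes: x right, y down, z forward; pixel columns grow to the right and rows downward; lengths in m; the calibration is good to about 2 mm. A picture is of the moment at which its call begins. There is no depth.
- sign_off(): hands the job in; it is judged then, once.
The state is a dict: "clock": time; "qpos": joint angles; "qd": joint speeds; "effort": joint torques, N m; "position": TCP position; "ee_rot": TCP orientation; "contact_force": force on the tool from outside, world axes, zero at the start; "moment": the same for the moment, N m; "width": finger opening in m; "gripper_force": force on a finger pad.
Only numpy, scipy, OpenCV 4.12 (cv2) and the standard library are available. Lean on these libraries where they do the work, as an engineer would, in place of code of your own. Each camera call takes 0.05 s, during which the arm holds its last target. There are 200 camera calls.

TASK

The glass plate with the violet bands has finished drying on the plate heater. First turn the heater's dial back so that its pointer stands at the green mark, then slide the banded plate along its lane until it sticks out well over the heater's open front edge without tipping off, grip it there, lift it clear and lay it gently, flat, inside the steel tray. Do not drop it on the way, and leave the blank plate and the beaker where they are.

Things in the scene. Friction and masses are not known exactly. Their poses are not given: they have to be found in the camera images.
- heater: Low white plate heater, fixed, 205 (x) x 236 (y) x 61 mm. Origin: centre of its underside; x to its back, y to its left, z up. Aluminium deck (y -112 to +30 mm, top z = 55 mm) with two lanes along x; control panel with the dial left of it (top z = 48.5 mm). Open front edge at x = -102.5 mm faces the robot, nothing before it down to the bench (z = 0). A 6 mm high rib closes the back at x = +95 mm.
- lane_left_end (a point): Middle of the left lane's open front edge, on the deck's surface (heater frame -102.5, -7.5, 55 mm); axes as the heater's. Each lane is 59 mm wide, between ribs 8 mm wide and 6 mm high: as high as a plate's top, so that a plate lying in its lane cannot be gripped by its sides.
- lane_right_end (a point): Middle of the right lane's open front edge, on the deck's surface (heater frame -102.5, -74.5, 55 mm); axes as the heater's.
- banded_plate: Finished plate: coated glass, 110 (x) x 56 (y) x 6 mm, 75 g, white with three violet bands across. Origin: centre of its underside; x along its long side, z up. Lies in either lane, along it, 1.5 mm play each side, front edge 18 to 38 mm behind the heater's front edge, 45 mm or more of bare lane behind it. Slides with about 1 N; tips off when more than 55 mm sticks out.
- blank_plate: The other plate, same glass and size, plain white coating without bands, in the other lane. To be left there. Axes as for the banded plate.
- heater_dial (a joint): Dial on the heater's panel, rad, growing clockwise seen from above, range 0 to 4.2. In the heater frame the white pointer's angle, counter-clockwise from x (back) towards y (left), is 2.1 minus this value. The green mark is at 1.40; the dial starts at 2.1 to 2.8, so it must turn 0.7 to 1.4 counter-clockwise. Stays where it is left (friction 0.03 N m).
- dial_top (a point): Centre of the top of the dial's grip bar, on the dial's axis (heater frame -26, 76, 82 mm). The grey bar is 44 mm long along the pointer, 14 mm thick, 26 mm tall (its upper 25 mm is free), on a black disc of 48 mm diameter and 8 mm thickness.
- dial_pointer (a point): The pointer's tip: outer end of the white line on top of the dial's bar, 22 mm from the axis.
- dial_mark (a point): The green mark of the scale, on the panel, 30.5 mm from the dial's axis.
- tray: Empty stainless steel instrument tray, fixed, 169 (x) x 249 (y) x 22 mm over its rim. Origin: centre of its underside, y along its long side. Flat floor, its top at z = 2 mm, 140 x 220 mm inside the rim, whose top is at z = 22 mm.
- beaker: Glass beaker, 62 mm diameter, 78 mm high, standing on the bench between heater and tray. Origin: centre of its underside. To be left standing.

How it is judged:
By the outcome, as a careful person would: the job done as asked, in the order asked, and still so for the second after the job is handed in, with the robot touching nothing.
It also fails if it takes over 61 s, if anything falls off the work surface, if the arm or the gripper's body presses on something with over 40 N, if the wrist force passes 120 N, or if a joint passes its speed limit or range.

## Working session

There is one attempt and no reset: what is moved stays moved. The work goes in short steps, Python scripts to look and compute and a tool call to move; the robot and the scene stay as the last step left them, time stands still between calls to the robot, and variables do not carry over. Pictures are saved under pics/ and viewed, at most 10 in all, crops included, and the job is handed in when it is done.

Besides the shell and the picture viewer there is one more tool, called after "Emit:" as name(argument=value, ...) on one line, values as JSON. send_rows: Moves the arm, as the interface text tells. Its arguments: {"type":"object","properties":{"steps":{"type":"array"},"newtons":{"type":"number"}},"required":["steps"]}

```bash
mkdir -p pics; ls; python3 - <<'E'
from rig import *
import cv2,numpy as np
s=get_state();print(s['position'],s['ee_rot'],s['clock'],pinch_z)
for n in("scene","top"):
    im=get_image(n);cv2.imwrite(f"pics/{n}0.png",im["color"][:,:,::-1]);print(n,im["mtx"],im["k1"],im["T"])
E
```

```text
pics
[ 0.15980216 -0.55177436  0.23042809] [-9.45551888e-04  9.90090934e-01  1.40424532e-01 -2.67380017e-06] 0.0 0.0187
scene [[390.69520287   0.         274.65070616]
 [  0.         390.69520287 206.75357239]
 [  0.           0.           1.        ]] 0.013056369195755466 [[-0.79839456 -0.46303213  0.38492517  0.18767404]
 [-0.6020189   0.62636847 -0.49521286  0.40785733]
 [-0.01180553 -0.62710748 -0.77884327  0.7265356 ]
 [ 0.          0.          0.          1.        ]]
top [[440.20952018   0.         275.94879238]
 [  0.         440.20952018 218.85209313]
 [  0.           0.           1.        ]] -0.1341539859625228 [[-0.02389254 -0.99759726  0.06502961  0.44156562]
 [-0.99954794  0.02502543  0.01666261 -0.01304175]
 [-0.01824997 -0.0646021  -0.99774421  1.09677019]
 [ 0.          0.          0.          1.        ]]
```

View pics/top0.png

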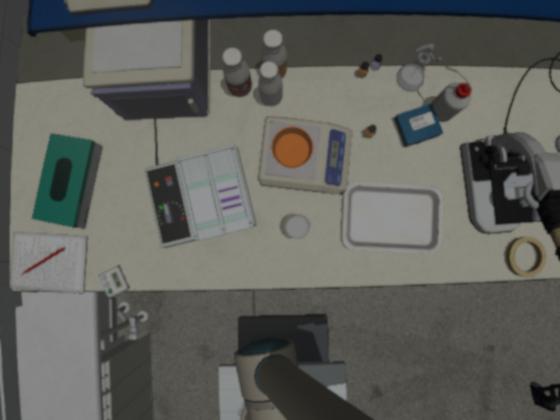

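View pics/scene0.png

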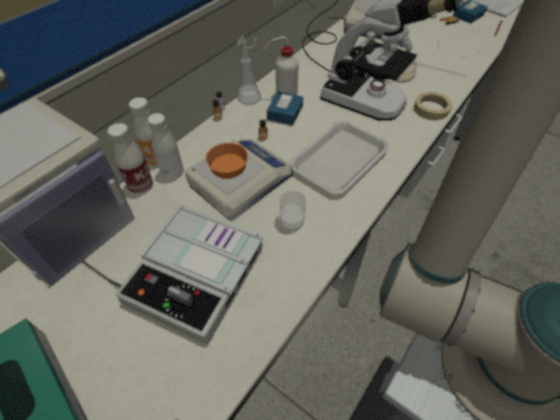

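The top view shows the heater around (200,195), its banded plate in the right lane (230,195), the beaker at (295,227) and the tray at (391,218). Next I'll enlarge the heater in both views.

```bash
cat > h.py <<'E'
import numpy as np,cv2
from rig import *
def undist(im,p):
    K=np.array(im["mtx"]);D=np.array([im["k1"],0,0,0,0.])
    return cv2.undistortPoints(np.array(p,float).reshape(-1,1,2),K,D).reshape(-1,2)
def ray(im,p,z):
    T=np.array(im["T"]);u=undist(im,p);d=np.c_[u,np.ones(len(u))]@T[:3,:3].T;o=T[:3,3]
    return o+d*((z-o[2])/d[:,2])[:,None]
def proj(im,P):
    T=np.linalg.inv(np.array(im["T"]));P=np.array(P,float).reshape(-1,3)
    return cv2.projectPoints(P,cv2.Rodrigues(T[:3,:3])[0],T[:3,3],np.array(im["mtx"]),np.array([im["k1"],0,0,0,0.]))[0].reshape(-1,2)
E
python3 - <<'E'
from h import *
t=cv2.imread("pics/top0.png");s=cv2.imread("pics/scene0.png")
a=cv2.resize(t[140:250,140:265],None,fx=6,fy=6,interpolation=cv2.INTER_CUBIC)[:600]
a=cv2.convertScaleAbs(a[:600],alpha=1.4)
cv2.imwrite("pics/tc.png",cv2.resize(t[140:250,140:265],None,fx=5.4,fy=5.4,interpolation=cv2.INTER_CUBIC))
cv2.imwrite("pics/sc.png",cv2.resize(s[195:345,110:275],None,fx=4,fy=4,interpolation=cv2.INTER_CUBIC))
E
```

```text
(no output)
```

View pics/tc.png

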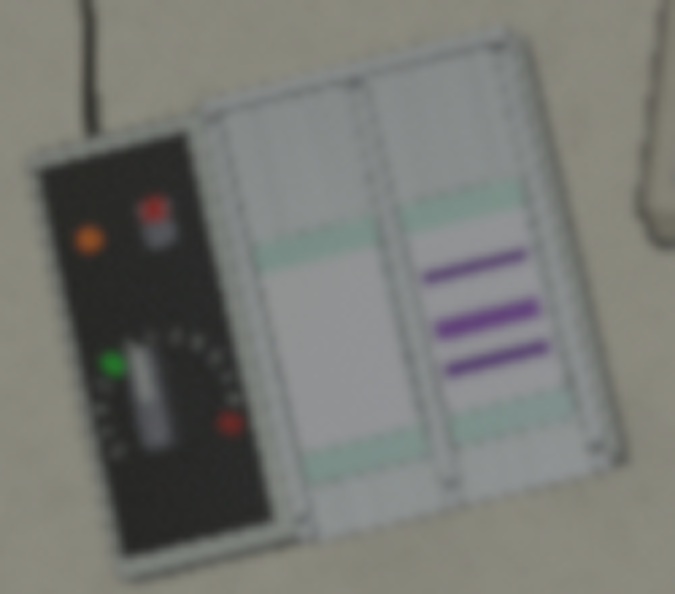

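View pics/sc.png

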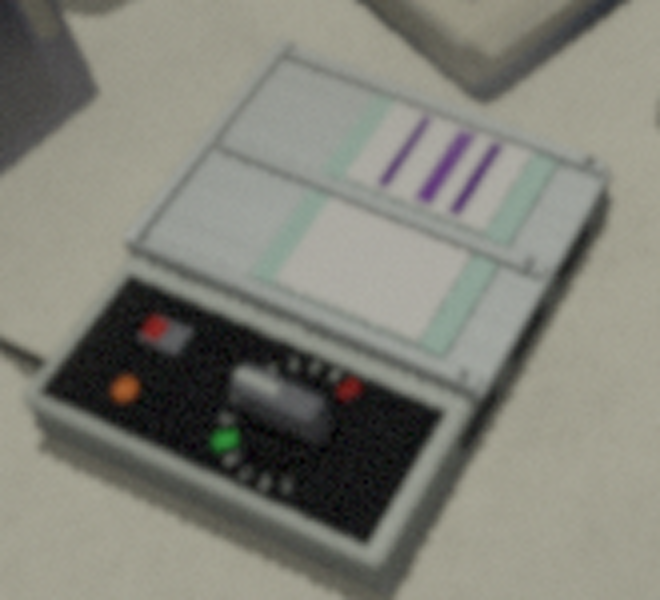

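The banded plate (violet bands, greenish ends) lies in the right lane. The dial bar's white pointer is at about crop (138,348), pointing to the back, and the green mark is at (113,363). Next I'll measure both.

```bash
cat >> h.py <<'E'
def blob(c,lo,hi,box,amin=4):
    h=cv2.cvtColor(c,cv2.COLOR_RGB2HSV);m=cv2.inRange(h,lo,hi);M=np.zeros_like(m);x0,y0,x1,y1=box;M[y0:y1,x0:x1]=m[y0:y1,x0:x1]
    n,l,s,ce=cv2.connectedComponentsWithStats(M);r=[(s[i,4],ce[i],l==i) for i in range(1,n) if s[i,4]>=amin]
    return sorted(r,key=lambda a:-a[0])
E
python3 - <<'E'
from h import *
ims={n:get_image(n) for n in("scene","top")}
box={"top":(140,140,265,250),"scene":(110,195,275,345)}
np.set_printoptions(precision=4,suppress=True)
for n,im in ims.items():
    c=im["color"];print(n)
    for nm,lo,hi,z in(("green",(50,120,60),(70,255,255),.0485),("red",(0,120,60),(6,255,255),.0485),("violet",(125,70,50),(150,255,255),.061)):
        for a,p,_ in blob(c,lo,hi,box[n])[:3]: print(nm,a,p,ray(im,p,z)[0])
    # black panel
    h=cv2.cvtColor(c,cv2.COLOR_RGB2HSV);m=(h[:,:,2]<75).astype(np.uint8)
    x0,y0,x1,y1=box[n];M=np.zeros_like(m);M[y0:y1,x0:x1]=m[y0:y1,x0:x1]
    M=cv2.morphologyEx(M,cv2.MORPH_OPEN,np.ones((3,3)))
    cs=cv2.findContours(M,0,2)[0];
    k=max(cs,key=lambda k:cv2.contourArea(k) if cv2.pointPolygonTest(k,(168,205) if n=="top" else (150,285),True)>-40 else 0)
    P=ray(im,cv2.convexHull(k).reshape(-1,2),.0485)[:,:2]
    r=cv2.minAreaRect((P*1000).astype(np.float32));print("panel",r,cv2.boxPoints(r).tolist())
# tray / beaker from top: hand pixels
im=ims["top"];print("tray",ray(im,[[391,218],[345,185],[440,187],[438,250],[343,247]],.022));print("beaker",ray(im,[[296,226]],.06))
im=ims["scene"];
# tri check green
def tri(p,q):
    A=[];b=[]
    L=[]
    for im,x in((ims["top"],p),(ims["scene"],q)):
        a=ray(im,[x],0)[0];o=ray(im,[x],.3)[0];d=(a-o)/np.linalg.norm(a-o);Q=np.eye(3)-np.outer(d,d);L.append((Q,Q@o))
    return np.linalg.solve(L[0][0]+L[1][0],L[0][1]+L[1][1])
g=[blob(ims[n]["color"],(50,120,60),(70,255,255),box[n])[0][1] for n in("top","scene")];print("tri green",tri(*g))
E
```

```text
scene
green 35 [165.8    304.4571] [0.5451 0.2831 0.0485]
red 26 [196.7308 291.5   ] [0.5174 0.2298 0.0485]
red 25 [147.92 276.24] [0.617  0.2632 0.0485]
violet 50 [220.46 236.82] [0.5586 0.1147 0.061 ]
violet 17 [228. 240.] [0.5408 0.1114 0.061 ]
panel ((553.0157470703125, 265.19903564453125), (179.5562286376953, 69.33647918701172), 12.54918384552002) [[457.84979248046875, 279.53228759765625], [472.91510009765625, 211.8522491455078], [648.1817016601562, 250.86578369140625], [633.1163940429688, 318.54583740234375]]
top
green 15 [160.5333 206.8667] [0.546  0.2837 0.0485]
red 10 [182.2 218. ] [0.5176 0.2304 0.0485]
red 9 [168. 178.] [0.6161 0.2649 0.0485]
violet 48 [229.625  198.5833] [0.56   0.1131 0.061 ]
violet 19 [231.1053 206.    ] [0.5423 0.1098 0.061 ]
panel ((554.5927734375, 265.13763427734375), (179.78179931640625, 69.00637817382812), 12.542980194091797) [[459.3541564941406, 279.2955627441406], [474.3403625488281, 211.93614196777344], [649.8314208984375, 250.97970581054688], [634.84521484375, 318.339111328125]]
tray [[ 0.5066 -0.278   0.022 ]
 [ 0.5909 -0.1671  0.022 ]
 [ 0.5809 -0.4057  0.022 ]
 [ 0.4246 -0.3931  0.022 ]
 [ 0.4387 -0.157   0.022 ]]
beaker [[ 0.4911 -0.0426  0.06  ]]
tri green [0.5457 0.2834 0.0482]
```

```bash
cat >> h.py <<'E'
YAW=np.radians(12.55);RH=np.array([[np.cos(YAW),-np.sin(YAW)],[np.sin(YAW),np.cos(YAW)]]);OH=np.array([.5694,.1907])
def w2h(P): return (np.atleast_2d(P)[:,:2]-OH)@RH
def h2w(P): return np.atleast_2d(P)[:,:2]@RH.T+OH
def tool(dst,s=None):
    "needed shift in tool axes (cm) and the heading of tool x (deg)"
    s=s or get_state();w,x,y,z=s["ee_rot"];q=np.array([x,y,z,w])
    from scipy.spatial.transform import Rotation as R
    M=R.from_quat(q).as_matrix();a=np.degrees(np.arctan2(M[1,0],M[0,0]))
    return np.round(M.T@(np.array(dst)-s["position"])*100,2),round(a,2)
def rect(im,z,F,size=160,half=.04):
    "orthophoto in heater frame about point F: columns = -y, rows = -x"
    g=np.linspace(half,-half,size);Y,X=np.meshgrid(g+F[1],g+F[0]);W=h2w(np.c_[X.ravel(),Y.ravel()])
    p=proj(im,np.c_[W,np.full(len(W),z)]).astype(np.float32).reshape(size,size,2)
    return cv2.remap(im["color"],p,None,cv2.INTER_CUBIC)
E
python3 - <<'E'
from h import *
np.set_printoptions(precision=4,suppress=True)
out=[]
for n in("top","scene"):
    im=get_image(n);o=rect(im,.082,(-.026,.076),280)
    d=rect(im,.061,(0,-.041),440,.11)
    hs=cv2.cvtColor(o,cv2.COLOR_RGB2HSV);v=cv2.GaussianBlur(hs[:,:,2],(0,0),3)
    yy,xx=np.mgrid[:280,:280];near=np.hypot(yy-139.5,xx-139.5)<28/80*280
    m=((v>95)&(hs[:,:,1]<90)&near).astype(np.uint8)
    n_,l,st,ce=cv2.connectedComponentsWithStats(m);i=1+np.argmax(st[1:,4])
    pts=np.argwhere(l==i)[:,::-1].astype(np.float32);r=cv2.minAreaRect(pts)
    w=np.argwhere((v>np.percentile(v[l==i],75))&(l==i)).mean(0)
    print(n,"bar centre mm",(139.5-np.array(r[0])[::-1])*80/280,"size",np.array(r[1])*80/280,r[2],"white",(139.5-w)*80/280)
    out.append(np.hstack([o,cv2.resize(d,(280,280))]))
cv2.imwrite("pics/ortho.png",np.vstack(out)[:,:,::-1])
print(h2w([[-.026,.076],[-.1025,-.0745]]))
E
```

```text
top bar centre mm [9. 0.] size [23.4286  7.1429] 90.0 white [ 8.9116 -0.0497]
scene bar centre mm [ 6.     -0.2857] size [29.4286  9.4286] 90.0 white [ 8.639  -0.2956]
[[0.5275 0.2592]
 [0.4855 0.0957]]
```

View pics/ortho.png

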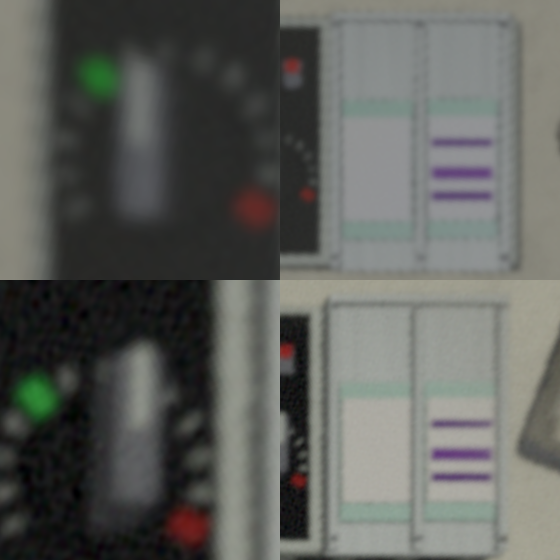

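Both orthophotos show the bar along the heater's x axis. That makes the pointer about 0 rad (dial about 2.1), so it needs roughly 40° counter-clockwise. Moving over to the dial.

Emit:
send_rows(steps=[0, 2.9, -3.4, 0, 0, 0, 2.9, -3.4, 0, 0, 0, 2.9, -3.4, 0, 0, 0, 2.9, -3.4, 0, 0, 0, 2.9, -3.4, 0, 0, 0, 2.9, -3.4, 0, 0, 0, 2.9, -3.4, 0, 0, 0, 2.9, -3.4, 0, 0, 0, 2.9, -3.4, 0, 0, 0, 2.9, -3.4, 0, 0, 0, 2.9, -3.4, 0, 0, 0, 2.9, -3.4, 0, 0], newtons=40)

```text
clock: 1.5
position: [0.3811, -0.0619, 0.2316]
ee_rot: [0.0, 0.99, 0.14, 0.001]
contact_force: [0.9, -0.5, -0.8]
width: 0.0429
gripper_force: 0.0
```

Emit:
send_rows(steps=[0, 2.9, -3.4, 0, 0, 0, 2.9, -3.4, 0, 0, 0, 2.9, -3.4, 0, 0, 0, 2.9, -3.4, 0, 0, 0, 2.9, -3.4, 0, 0, 0, 2.9, -3.4, 0, 0, 0, 2.9, -3.4, 1, 0, 0, 2.9, -3.4, 2, 0, 0, 0, 0, 2, 0, 0, 0, 0, 0, 3.6, 0, 0, 0, 0, 0, 0, 0, 0, 0, 0])

```text
clock: 2.7
position: [0.5282, 0.2621, 0.1815]
ee_rot: [-0.0, 0.994, 0.11, 0.0]
contact_force: [-0.4, -0.4, -0.2]
width: 0.043
gripper_force: 0.0
```

```bash
python3 - <<'E'
from h import *
s=get_state();print(s["clock"],s["position"],s["width"],s["contact_force"],s["qpos"],tool([.5275,.2592,.060],s))
E
```

```text
2.7 [0.52815856 0.26214207 0.18150278] 0.04303860074642047 [-0.36664736 -0.42484446 -0.19689851] [ 3.42801676e-01  3.28490254e-01  1.55451944e+00 -1.11380867e-04
  1.25802947e+00  1.69350604e+00] (array([-0.14,  0.27, 12.15]), np.float64(12.61))
```

Emit:
send_rows(steps=[0, -0.1, 0.3, 3, 0, 0, 0, 0, 3, 0, 0, 0, 0, 3, 0, 0, 0, 0, 2, 0, 0, 0, 0, 0.8, 0, 0, 0, 0, 0, 0])

```text
clock: 3.3
position: [0.5274, 0.2586, 0.063]
ee_rot: [0.0, 0.994, 0.109, -0.0]
contact_force: [0.2, 1.1, -0.1]
width: 0.0425
gripper_force: 0.0
```

Emit:
send_rows(steps=[-1, 0, 0, 0, 0, -1, 0, 0, 0, 0, -1, 0, 0, 0, 0, -1, 0, 0, 0, 0, -1, 0, 0, 0, 0, -1, 0, 0, 0, 0], newtons=35)

```text
clock: 3.9
position: [0.5289, 0.2589, 0.065]
ee_rot: [0.0, 0.994, 0.109, 0.002]
contact_force: [0.1, -2.2, 5.9]
width: 0.0133
gripper_force: 37.1
```

Emit:
send_rows(steps=[-1, 0, 0, -0.1, -4, -1, 0, 0, 0, -6, -1, 0, 0, 0, -6, -1, 0, 0, 0, -6, -1, 0, 0, 0, -6, -1, 0, 0, 0, -6, -1, 0, 0, 0, -6, -1, 0, 0, 0, 0, -1, 0, 0, 0, 0])

```text
clock: 4.8
position: [0.5284, 0.2597, 0.065]
ee_rot: [-0.0, 0.897, 0.442, 0.001]
contact_force: [0.5, 0.9, 3.3]
width: 0.0132
gripper_force: 36.7
```

```bash
python3 - <<'E'
from h import *
s=get_state();print(s["clock"],s["position"],s["width"],s["contact_force"],s["moment"],tool([.5275,.2592,.060],s))
E
```

```text
4.8 [0.52835969 0.25968443 0.06499763] 0.013207433404682821 [0.4919604  0.87584287 3.27516312] [ 0.29019665 -0.09453233 -0.01117291] (array([-0.09, -0.04,  0.5 ]), np.float64(52.41))
```

Emit:
send_rows(steps=[-1, 0, 0, 0, -0.2, -1, 0, 0, 0, 0, 0, 0, 0, 0, 0, 0, 0, 0, 0, 0, 0, 0, 0, 0, 0, 0, 0, 0, -3, 0, -1, 0, 0, -4, 0, -1, 0, 0, -4, 0, -1, 0, -5, 0, 0, -1, 0, -5, 0, 0, -1, 0, -3, 0, 0, -1, 0, 0, 0, 0])

```text
clock: 6.0
position: [0.4202, 0.3389, 0.174]
ee_rot: [-0.001, 0.895, 0.446, -0.001]
contact_force: [0.2, -0.4, 0.2]
width: 0.0002
gripper_force: 0.0
```

```bash
python3 - <<'E'
from h import *
np.set_printoptions(precision=4,suppress=True)
s=get_state();print(s["clock"],s["position"],s["width"])
out=[]
for n in("top","scene"):
    im=get_image(n);o=rect(im,.082,(-.026,.076),280)
    # green end-bands of the plate in the right lane
    d=rect(im,.061,(0,-.0745),400,.1);hs=cv2.cvtColor(d,cv2.COLOR_RGB2HSV)
    col=hs[:,180:220].astype(float).mean(1);m=(col[:,0]>65)&(col[:,0]<95)
    sat=col[:,1];g=d[:,180:220].astype(float).mean(1);k=g[:,1]-g[:,0]
    idx=np.where(np.abs(np.diff((k>np.max(k)*.6).astype(int))))[0];print(n,"greenish transitions x mm",(199.5-idx)*.5,k.max())
    out.append(cv2.resize(np.hstack([o,cv2.resize(d,(280,280))]),None,fx=1,fy=1))
cv2.imwrite("pics/ortho2.png",np.vstack(out)[:,:,::-1])
E
```

```text
6.0 [0.4202 0.3389 0.174 ] 0.00019816179397470383
top greenish transitions x mm [ 32.25  19.75 -64.25 -75.75] 19.900000000000006
scene greenish transitions x mm [ 29.75  19.25 -65.25 -78.75] 20.575000000000017
```

View pics/ortho2.png

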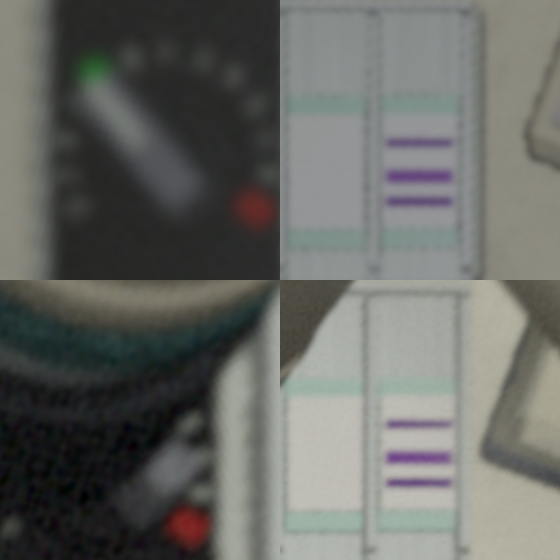

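The pointer now stands at the green mark, about 40° in the top orthophoto. The plate runs from x ≈ -78 to +32 mm in the heater frame. I'll roll back and go behind it.

Emit:
send_rows(steps=[-1, 0, 0, 0, 8, -1, 0, 0, 0, 8, -1, 0, 0, 0, 8, -1, 0, 0, 0, 8, -1, 0, 0, 0, 8, -1, 0, 0, 0, 0])

```text
clock: 6.7
position: [0.4255, 0.3366, 0.1739]
ee_rot: [0.0, 0.994, 0.11, 0.0]
contact_force: [0.3, -0.4, 0.0]
width: -0.0001
gripper_force: 0.0
```

```bash
python3 - <<'E'
from h import *
s=get_state();P=h2w([[.055,-.0745]])[0];print(s["clock"],P,tool([*P,.09],s))
im=get_image("top");o=rect(im,.082,(-.026,.076),280);hs=cv2.cvtColor(o,cv2.COLOR_RGB2HSV);v=cv2.GaussianBlur(hs[:,:,2],(0,0),3)
yy,xx=np.mgrid[:280,:280];m=((v>85)&(hs[:,:,1]<70)&(np.hypot(yy-139.5,xx-139.5)<90)).astype(np.uint8)
c=max(cv2.findContours(m,0,2)[0],key=cv2.contourArea);r=cv2.fitEllipse(c);print("bar angle ccw from heater x",180-r[2],r)
E
```

```text
6.7 [0.63927409 0.12993108] (array([16.33, 24.85,  8.41]), np.float64(12.66))
bar angle ccw from heater x 39.33831787109375 ((124.6668472290039, 122.00462341308594), (33.1303596496582, 170.82814025878906), 140.66168212890625)
```

Emit:
send_rows(steps=[-1, 2.3, 3.5, 0, 0, -1, 2.3, 3.5, 0, 0, -1, 2.3, 3.5, 0, 0, -1, 2.3, 3.5, 0, 0, -1, 2.3, 3.5, 0, 0, -1, 2.3, 3.5, 0, 0, -1, 2.5, 3.8, 0, 0, -1, 0, 0, 3, 0, -1, 0, 0, 3, 0, -1, 0, 0, 2.4, 0, -1, 0, 0, 0, 0, -1, 0, 0, 0, 0])

```text
clock: 7.95
position: [0.6382, 0.1312, 0.0902]
ee_rot: [0.0, 0.994, 0.111, -0.0]
contact_force: [0.4, 0.0, 0.1]
width: 0.0002
gripper_force: 0.0
```

```bash
python3 - <<'E'
from h import *
s=get_state();P=h2w([[.055,-.0745]])[0];print(s["clock"],P,tool([*P,.057],s),s["position"])
im=get_image("scene");c=im["color"];cv2.imwrite("pics/s3.png",cv2.resize(c[170:320,150:310],None,fx=4,fy=4,interpolation=cv2.INTER_CUBIC)[:,:,::-1])
E
```

```text
7.95 [0.63927409 0.12993108] (array([0.08, 0.14, 3.32]), np.float64(12.8)) [0.63818301 0.13117001 0.09017483]
```

View pics/s3.png

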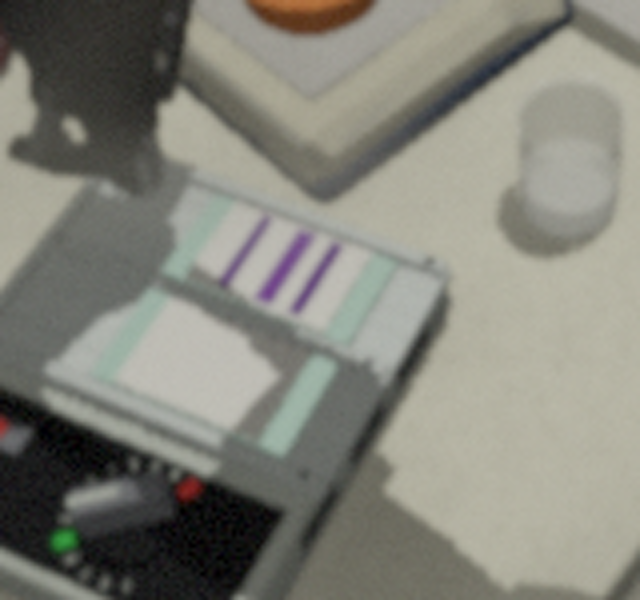

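The shut fingertips (crop 140,190) hang over the bare lane behind the banded plate. The dial pointer points at the green mark. Descending to the deck.

Emit:
send_rows(steps=[-1, 0, 0.1, 1.5, 0, -1, 0, 0, 1.2, 0, -1, 0, 0, 0.2, 0, -1, 0, 0, 0.1, 0, -1, 0, 0, 0, 0])

```text
clock: 8.5
position: [0.6384, 0.1309, 0.0609]
ee_rot: [0.0, 0.994, 0.111, 0.001]
contact_force: [0.1, 0.6, 0.5]
width: 0.0003
gripper_force: 0.0
```

```bash
python3 - <<'E'
from h import *
s=get_state();P=h2w([[.055,-.0745]])[0];print(s["clock"],P,tool([*P,.057],s),s["position"],s["contact_force"])
E
```

```text
8.5 [0.63927409 0.12993108] (array([0.06, 0.11, 0.39]), np.float64(12.76)) [0.63844676 0.13085912 0.060857  ] [0.13208961 0.55137027 0.4951826 ]
```

Emit:
send_rows(steps=[-1, 0, 0.1, 0.2, 0, -1, 0, 0, 0.1, 0, -1, 0, 0, 0, 0])

```text
clock: 8.8
position: [0.6382, 0.1297, 0.0573]
ee_rot: [0.0, 0.994, 0.111, -0.0]
contact_force: [0.8, -0.1, -0.2]
width: 0.0
gripper_force: 0.0
```

Emit:
send_rows(steps=[-1, 0, 0, 0.1, 0, -1, 0, 0, 0, 0])

```text
clock: 9.0
position: [0.6382, 0.1298, 0.0562]
ee_rot: [0.0, 0.994, 0.111, -0.0]
contact_force: [0.4, 0.2, 0.0]
width: 0.0003
gripper_force: 0.0
```

Emit:
send_rows(steps=[-1, -0.7, 0, 0, 0, -1, -0.7, 0, 0, 0, -1, -0.5, 0, 0, 0, -1, -0.5, 0, 0, 0, -1, -0.5, 0, 0, 0, -1, -0.5, 0, 0, 0, -1, -0.5, 0, 0, 0, -1, -0.5, 0, 0, 0, -1, -0.5, 0, 0, 0, -1, -0.5, 0, 0, 0, -1, -0.5, 0, 0, 0, -1, 0, 0, 0, 0])

```text
clock: 10.2
position: [0.5797, 0.1166, 0.0563]
ee_rot: [0.0, 0.994, 0.111, -0.001]
contact_force: [0.8, 0.3, 0.5]
width: 0.0002
gripper_force: 0.0
```

```bash
cat > m.py <<'E'
from h import *
np.set_printoptions(precision=4,suppress=True)
s=get_state();print(s["clock"],"tcp heater",w2h(s["position"])*1000,s["position"][2],s["contact_force"])
for n in("top","scene"):
    im=get_image(n)
    d=rect(im,.061,(-.05,-.0745),480,.12)[:,215:265].astype(float).mean(1);x=-50+120-np.arange(480)*.5
    k=d[:,1]-d[:,0]; vio=(d[:,0]+d[:,2])/2-d[:,1]
    idx=np.where(np.diff((k>10).astype(int)))[0];vi=np.where(np.diff((vio>8).astype(int)))[0];print(n,"green",x[idx],"violet",x[vi])
E
python3 m.py
```

```text
10.2 tcp heater [[ -6.0636 -74.5851]] 0.05627109694816593 [0.8355 0.3145 0.5005]
top green [  29.5   25.5 -118.5 -124. ] violet [-72.5 -79.5 -92.  -95.5]
scene green [ -17.5  -31.5 -114.5 -128.5] violet [-49.5 -56.  -71.  -82.5 -91.  -98.5]
```

Emit:
send_rows(steps=[-1, -0.4, 0, 0, 0, -1, -0.4, 0, 0, 0, -1, -0.4, 0, 0, 0, -1, -0.4, 0, 0, 0, -1, -0.4, 0, 0, 0, -1, 0, 0, 0, 0, -1, 0, 0, 0, 0])

```text
clock: 11.0
position: [0.5608, 0.1123, 0.0562]
ee_rot: [0.0, 0.994, 0.111, -0.0]
contact_force: [0.4, 0.1, -0.0]
width: 0.0001
gripper_force: 0.0
```

```bash
python3 m.py
```

```text
11.0 tcp heater [[-25.3982 -74.6973]] 0.05622617990114173 [ 0.3822  0.1321 -0.012 ]
top green [  -1.    -4.  -135.  -139.5] violet [ -93.5  -98.5 -112.  -116. ]
scene green [ -37.5  -51.5 -134.5 -148.5] violet [ -69.5  -76.   -91.  -102.  -111.  -118. ]
```

The plate sticks out about 45 mm. I'll lift away and go in front of the heater, where a bench touch with the fingers about 60 mm open will show where the tips are.

Emit:
send_rows(steps=[-1, 0.5, 0, 0, 0, -1, 0, 0, -3, 0, -1, 0, 0, -3.5, 0, 0.41, -3, 0, -1, 0, 0.41, -4, 0, 0, 0, 0.41, -4, 0, 0, 0, 0.41, -4, 0, 0, 0, 0.41, -3, 0, 3, 0, 0.41, 0, 0, 4, 0, 0.41, 0, 0, 4, 0, 0.41, 0, 0, 1, 0, 0.41, 0, 0, 0, 0])

```text
clock: 12.3
position: [0.3895, 0.0737, 0.0098]
ee_rot: [-0.0, 0.994, 0.111, -0.002]
contact_force: [-0.3, 0.8, 0.3]
width: 0.0599
gripper_force: 0.0
```

```bash
python3 m.py|head -1
```

```text
12.3 tcp heater [[-201.064   -75.1237]] 0.00983384602453144 [-0.3337  0.7666  0.2668]
```

Emit:
send_rows(steps=[0.41, 0, 0, 0.7, 0, 0.41, 0, 0, 0.3, 0, 0.41, 0, 0, 0.2, 0, 0.41, 0, 0, 0, 0])

```text
clock: 12.8
position: [0.3905, 0.0737, -0.0007]
ee_rot: [0.0, 0.994, 0.111, 0.0]
contact_force: [0.3, 0.1, -0.5]
width: 0.0606
gripper_force: 0.0
```

Emit:
send_rows(steps=[0.41, 0, 0, 0.2, 0, 0.41, 0, 0, 0, 0])

```text
clock: 13.0
position: [0.3905, 0.0737, -0.0028]
ee_rot: [0.0, 0.994, 0.111, -0.0]
contact_force: [-0.1, -0.3, 0.2]
width: 0.0603
gripper_force: 0.0
```

Emit:
send_rows(steps=[0.41, 0, 0, 0.2, 0, 0.41, 0, 0, 0, 0])

```text
clock: 13.2
position: [0.3904, 0.0737, -0.0049]
ee_rot: [0.0, 0.994, 0.111, -0.0]
contact_force: [-0.3, -0.2, -0.4]
width: 0.0602
gripper_force: 0.0
```

Emit:
send_rows(steps=[0.41, 0, 0, 0.1, 0, 0.41, 0, 0, 0, 0])

```text
clock: 13.4
position: [0.3905, 0.0737, -0.0051]
ee_rot: [0.0, 0.994, 0.111, 0.0]
contact_force: [-1.8, -1.2, 10.0]
width: 0.06
gripper_force: 4.5
```

Emit:
send_rows(steps=[0.41, 0, 0, 0.1, 0, 0.41, 0, 0, 0, 0])

```text
clock: 13.6
position: [0.3906, 0.0737, -0.0052]
ee_rot: [0.0, 0.994, 0.111, 0.0]
contact_force: [-4.4, -1.0, 21.6]
width: 0.0604
gripper_force: 11.1
```

Emit:
send_rows(steps=[0.41, 0, 0, 0.1, 0, 0.41, 0, 0, 0, 0])

```text
clock: 13.8
position: [0.3906, 0.0737, -0.0053]
ee_rot: [0.0, 0.994, 0.111, 0.0]
contact_force: [-6.5, -0.5, 36.0]
width: 0.0603
gripper_force: 17.8
```

Bench contact is at TCP z = -5.2 mm, so the tips sit about 5 mm back at this opening. Rising to gripping height with the tips just under the plate, then sliding in from the front.

Emit:
send_rows(steps=[0.41, 0, 0, -2, 0, 0.65, 0, 0, -3, 0, 0.65, 0, 0, -0.6, 0, 0.65, 0, 0, 0, 0, 0.65, 0, 0, 0, 0])

```text
clock: 14.3
position: [0.3898, 0.0737, 0.0477]
ee_rot: [-0.0, 0.994, 0.111, -0.001]
contact_force: [0.3, -0.4, -0.7]
width: 0.0704
gripper_force: 0.0
```

```bash
python3 - <<'E'
from h import *
s=get_state();P=h2w([[-.1265,-.0745]])[0];print(s["clock"],s["width"],P,tool([*P,.0484],s),s["position"])
E
```

```text
14.3 0.07039358939124625 [0.46211071 0.09049267] (array([ 7.42, -0.04, -0.08]), np.float64(12.75)) [0.38984833 0.07371082 0.04765406]
```

Emit:
send_rows(steps=[0.65, 2, 0, 0, 0, 0.65, 2, 0, 0, 0, 0.65, 2, 0, 0, 0, 0.65, 1.4, 0, 0, 0, 0.65, 0, 0, 0, 0, 0.65, 0, 0, 0, 0])

```text
clock: 14.9
position: [0.4612, 0.09, 0.0473]
ee_rot: [-0.0, 0.994, 0.111, -0.002]
contact_force: [-1.0, 0.1, 0.6]
width: 0.0706
gripper_force: 0.0
```

```bash
python3 - <<'E'
from h import *
s=get_state();P=h2w([[-.1265,-.0745]])[0];print(s["clock"],tool([*P,.0484],s),s["position"],s["contact_force"])
im=get_image("scene");c=im["color"];cv2.imwrite("pics/s4.png",cv2.resize(c[170:320,150:310],None,fx=4,fy=4,interpolation=cv2.INTER_CUBIC)[:,:,::-1])
E
```

```text
14.9 (array([ 0.1 , -0.03, -0.11]), np.float64(12.76)) [0.46123854 0.08995416 0.04730523] [-0.98708802  0.07316949  0.62821392]
```

View pics/s4.png

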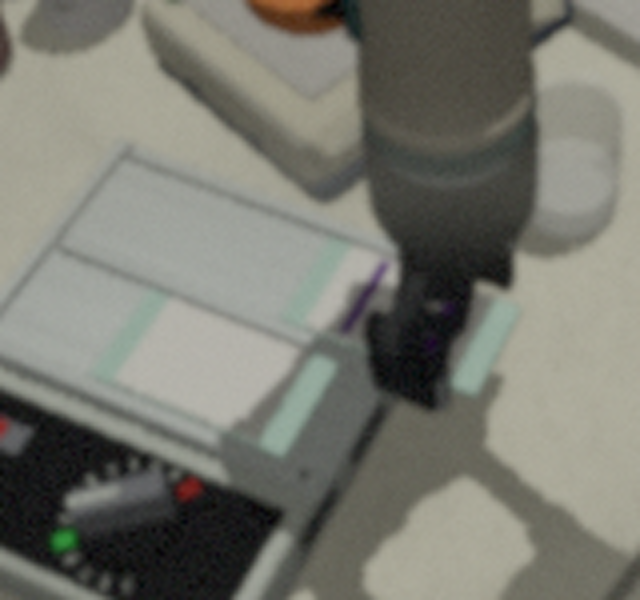

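The fingers straddle the overhanging end (crop 420,350), clear of the heater. Gripping now.

Emit:
send_rows(steps=[0.5, 0, 0, -0.1, 0, 0.4, 0, 0, 0, 0, 0.3, 0, 0, 0, 0, 0, 0, 0, 0, 0, -0.5, 0, 0, 0, 0, -0.5, 0, 0, 0, 0, -0.5, 0, 0, 0, 0, -0.5, 0, 0, 0, 0], newtons=50)

```text
clock: 15.75
position: [0.4621, 0.0899, 0.0496]
ee_rot: [0.0, 0.994, 0.111, -0.0]
contact_force: [-2.3, -0.9, 6.0]
width: 0.0543
gripper_force: 52.2
```

Emit:
send_rows(steps=[-0.5, 0, 0, -0.2, 0, -0.5, 0, 0, -0.3, 0, -0.5, 0, 0, -0.5, 0, -0.5, 0, 0, -0.5, 0, -0.5, 0, 0, -0.5, 0, -0.5, 0, 0, -0.5, 0, -0.5, 0, 0, -0.5, 0, -0.5, 0, 0, 0, 0])

```text
clock: 16.55
position: [0.4633, 0.0901, 0.0801]
ee_rot: [0.0, 0.994, 0.111, 0.001]
contact_force: [-1.2, -0.4, -0.3]
width: 0.0544
gripper_force: 52.6
```

```bash
python3 - <<'E'
from h import *
s=get_state();print(s["clock"],s["position"],s["contact_force"],s["moment"],s["width"])
im=get_image("scene");c=im["color"];cv2.imwrite("pics/s5.png",cv2.resize(c[130:320,130:310],None,fx=3,fy=3,interpolation=cv2.INTER_CUBIC)[:,:,::-1])
# tray: bright floor/rim contour in the top view
im=get_image("top");c=im["color"];
cv2.imwrite("pics/tray.png",cv2.resize(c[170:265,325:455],None,fx=5,fy=5,interpolation=cv2.INTER_CUBIC)[:,:,::-1])
E
```

```text
16.55 [0.46333423 0.09010992 0.08011636] [-1.21087433 -0.40152845 -0.31288768] [ 0.01634947  0.00807037 -0.02222454] 0.054372824382435375
```

View pics/s5.png

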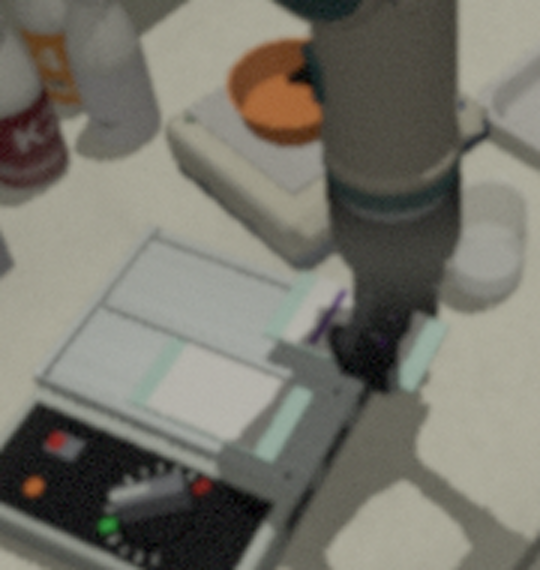

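View pics/tray.png

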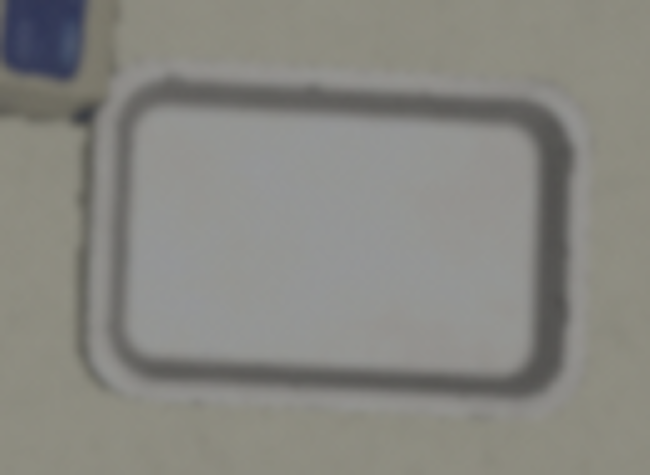

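The plate is held level and clear of the ribs (s5 crop 380,345). The tray floor spans crop (130,105) to (540,375). Next I'll work out the tray pose and the carrying target.

```bash
python3 - <<'E'
from h import *
np.set_printoptions(precision=4,suppress=True)
im=get_image("top");c=im["color"]
f=lambda p:np.array(p)/5+[325,170]-.4
F=ray(im,f([(130,105),(545,125),(535,378),(128,358)]),.002)[:,:2];O=ray(im,f([(100,70),(590,90),(575,415),(85,390)]),.022)[:,:2]
for Q in(F,O):
    r=cv2.minAreaRect((Q*1000).astype(np.float32));print(r,Q.mean(0))
im=get_image("scene");m=0
s=get_state();C=F.mean(0)
print(s["position"],tool([C[0],C[1]-.034,.2],s))
E
```

```text
((507.9129638671875, -284.9256591796875), (212.2110137939453, 128.05691528320312), 86.0131607055664) [ 0.5082 -0.2852]
((508.3044738769531, -282.9254455566406), (246.8217010498047, 161.9076385498047), 85.46458435058594) [ 0.5073 -0.2822]
[0.4625 0.0901 0.0791] (array([ -4.57,  40.93, -12.09]), np.float64(12.75))
```

Emit:
send_rows(steps=[-0.5, 0, 0, -1, 0, -0.5, 0, 0, -2, 0, -0.5, 0, 0, -3, 0, -0.5, 0, 0, -3, 0, -0.5, 0, 0, -2, 0, -0.5, 0, 1, -1, 0, -0.5, -0.3, 2, 0, 0, -0.5, -0.4, 3, 0, 0, -0.5, -0.4, 3.5, 0, 0, -0.5, -0.4, 3.5, 0, 0, -0.5, -0.4, 3.5, 0, 0, -0.5, -0.4, 3.5, 0, 0])

```text
clock: 17.95
position: [0.4838, -0.112, 0.1989]
ee_rot: [-0.0, 0.994, 0.111, -0.001]
contact_force: [0.7, -0.6, -0.7]
width: 0.0544
gripper_force: 52.8
```

Emit:
send_rows(steps=[-0.5, -0.4, 3.5, 0, 0, -0.5, -0.4, 3.5, 0, 0, -0.5, -0.4, 3.5, 0, 0, -0.5, -0.4, 3.5, 0, 0, -0.5, -0.4, 3, 0, 0, -0.5, -0.4, 2, 0, 0, -0.5, 0, 0, 0, -4, -0.5, 0, 0, 0, -6, -0.5, 0, 0, 0, -7, -0.5, 0, 0, 0, -7, -0.5, 0, 0, 0, -7, -0.5, 0, 0, 0, -7])

```text
clock: 19.15
position: [0.5023, -0.3005, 0.1989]
ee_rot: [-0.001, 0.902, 0.431, -0.0]
contact_force: [0.1, 0.9, -1.3]
width: 0.0539
gripper_force: 52.8
```

Emit:
send_rows(steps=[-0.5, 0, 0, 0, -7, -0.5, 0, 0, 0, -7, -0.5, 0, 0, 0, -7, -0.5, 0, 0, 0, -7, -0.5, 0, 0, 0, -5, -0.5, 0, 0, 0, -2, -0.5, 0, 0, 0, 0, -0.5, 0, 0, 0, 0])

```text
clock: 19.95
position: [0.5026, -0.3006, 0.1991]
ee_rot: [-0.0, 0.733, 0.68, -0.0]
contact_force: [-0.0, -0.0, -1.1]
width: 0.0543
gripper_force: 52.8
```

```bash
python3 - <<'E'
from h import *
s=get_state();print(s["clock"],s["position"],s["contact_force"],s["moment"],s["width"],s["gripper_force"],tool([.5056,-.317,.04],s))
E
```

```text
19.95 [ 0.50256217 -0.30057197  0.19905028] [-0.02619301 -0.00326939 -1.05184098] [-0.00225354 -0.02496908 -0.00244691] 0.05433871205755912 52.8315532207489 (array([-1.62,  0.44, 15.9 ]), np.float64(85.7))
```

Emit:
send_rows(steps=[-0.5, -0.8, 0.2, 2, 0, -0.5, -0.8, 0.2, 3, 0, -0.5, 0, 0, 3, 0, -0.5, 0, 0, 3, 0, -0.5, 0, 0, 2, 0, -0.5, 0, 0, 1.5, 0, -0.5, 0, 0, 1.5, 0, -0.5, 0, 0, 1, 0, -0.5, 0, 0, 1, 0, -0.5, 0, 0, 0.5, 0, -0.5, 0, 0, 0.5, 0, -0.5, 0, 0, 0, 0])

```text
clock: 21.15
position: [0.5056, -0.3168, 0.009]
ee_rot: [-0.0, 0.733, 0.68, -0.0]
contact_force: [0.7, -0.3, -0.1]
width: 0.0542
gripper_force: 52.8
```

```bash
python3 - <<'E'
from h import *
s=get_state();print(s["clock"],s["position"],s["contact_force"],s["moment"],tool([.5056,-.317,.0],s))
im=get_image("top");c=im["color"];
h=cv2.cvtColor(c,cv2.COLOR_RGB2HSV)
for a,p,_ in blob(c,(125,60,40),(155,255,255),(325,170,455,265))[:4]:print("violet",a,p,ray(im,p,.02)[0])
E
```

```text
21.15 [ 0.50557718 -0.31684238  0.00898521] [ 0.65599079 -0.32229607 -0.13822756] [-0.05961171 -0.0135886  -0.08392833] (array([-0.02,  0.  ,  0.9 ]), np.float64(85.74))
violet 52 [394.  217.5] [ 0.50778729 -0.2860011   0.02      ]
violet 27 [401.37037037 216.7037037 ] [ 0.50929481 -0.30455272  0.02      ]
```

Emit:
send_rows(steps=[-0.5, 0, 0, 0.3, 0, -0.5, 0, 0, 0.3, 0, -0.5, 0, 0, 0.2, 0, -0.5, 0, 0, 0.1, 0, -0.5, 0, 0, 0, 0, -0.5, 0, 0, 0, 0])

```text
clock: 21.8
position: [0.5057, -0.317, 0.0003]
ee_rot: [0.0, 0.733, 0.68, -0.0]
contact_force: [0.4, 0.8, -0.6]
width: 0.0544
gripper_force: 52.8
```

Emit:
send_rows(steps=[-0.5, 0, 0, 0.1, 0, -0.5, 0, 0, 0, 0])

```text
clock: 22.0
position: [0.5057, -0.3169, -0.0007]
ee_rot: [0.0, 0.733, 0.68, -0.0]
contact_force: [-0.4, -0.2, -1.4]
width: 0.0542
gripper_force: 52.8
```

Emit:
send_rows(steps=[-0.5, 0, 0, 0.1, 0, -0.5, 0, 0, 0, 0])

```text
clock: 22.2
position: [0.5056, -0.3169, -0.0018]
ee_rot: [-0.0, 0.733, 0.68, -0.0]
contact_force: [0.2, 0.0, -1.1]
width: 0.0542
gripper_force: 52.8
```

Emit:
send_rows(steps=[-0.5, 0, 0, 0.1, 0, -0.5, 0, 0, 0, 0])

```text
clock: 22.4
position: [0.5057, -0.317, -0.002]
ee_rot: [0.0, 0.733, 0.68, -0.0]
contact_force: [-1.1, 0.8, 4.9]
width: 0.0544
gripper_force: 55.6
```

Emit:
send_rows(steps=[-0.5, 0, 0, 0.1, 0, -0.5, 0, 0, 0, 0])

```text
clock: 22.6
position: [0.5058, -0.317, -0.0021]
ee_rot: [0.0, 0.733, 0.68, -0.0]
contact_force: [-2.5, 1.7, 10.6]
width: 0.0543
gripper_force: 59.1
```

Emit:
send_rows(steps=[0.28, 0, 0, 0, 0, 0.3, 0, 0, 0, 0, 0.32, 0, 0, 0, 0, 0.34, 0, 0, 0, 0, 0.38, 0, 0, 0, 0, 0.45, 0, 0, 0, 0, 0.55, 0, 0, 0, 0, 0.6, 0, 0, 0, 0, 0.6, 0, 0, 0, 0], newtons=20)

```text
clock: 23.5
position: [0.5055, -0.3168, -0.004]
ee_rot: [-0.0, 0.733, 0.68, -0.0]
contact_force: [0.5, -0.1, -0.3]
width: 0.0681
gripper_force: 0.0
```

```bash
python3 - <<'E'
from h import *
s=get_state();print(s["clock"],s["position"],s["contact_force"],s["width"])
E
```

```text
23.5 [ 0.50548191 -0.31681608 -0.00404261] [ 0.49471191 -0.14743332 -0.29120251] 0.06810615262242059
```

Released with no contact. I'll rise straight up, move aside and check.

Emit:
send_rows(steps=[0.6, 0, 0, -0.5, 0, 0.6, 0, 0, -1, 0, 0.6, 0, 0, -2, 0, 0.6, 0, 0, -3, 0, 0.6, 0, 0, -4, 0, 0.6, 0, 0, -4, 0, 0.6, 0, 0, -4, 0, 0.6, -3, 3, -1, 0, 0.6, -3, 3, 0, 0, 0.6, -3, 3, 0, 0, 0.6, -3, 3, 0, 0, 0.6, -2, 2, 0, 0])

```text
clock: 24.7
position: [0.6363, -0.4691, 0.1919]
ee_rot: [0.001, 0.733, 0.68, -0.0]
contact_force: [0.1, 0.1, 0.2]
width: 0.0682
gripper_force: 0.0
```

```bash
python3 - <<'E'
from h import *
np.set_printoptions(precision=4,suppress=True)
s=get_state();print(s["clock"],s["position"],s["contact_force"])
for n,b in(("top",(325,170,455,265)),("scene",(270,110,400,210))):
    im=get_image(n);c=im["color"]
    for a,p,m in blob(c,(125,60,40),(155,255,255),b)[:4]:
        e=cv2.minAreaRect(np.argwhere(m)[:,::-1].astype(np.float32));W=ray(im,cv2.boxPoints(e),.008)[:,:2]*1000;r=cv2.minAreaRect(W.astype(np.float32));print(n,"violet",a,r)
    for a,p,m in blob(c,(65,20,60),(95,120,255),b,25)[:4]:
        W=ray(im,np.argwhere(m)[:,::-1],.008)[:,:2]*1000;r=cv2.minAreaRect(W.astype(np.float32));print(n,"greenish",a,r)
    if n=="top":
        o=rect(im,.082,(-.026,.076),280);hs=cv2.cvtColor(o,cv2.COLOR_RGB2HSV);v=cv2.GaussianBlur(hs[:,:,2],(0,0),3)
        yy,xx=np.mgrid[:280,:280];m=((v>85)&(hs[:,:,1]<70)&(np.hypot(yy-139.5,xx-139.5)<90)).astype(np.uint8)
        k=max(cv2.findContours(m,0,2)[0],key=cv2.contourArea);print("dial ccw",180-cv2.fitEllipse(k)[2])
        old=cv2.imread("pics/top0.png")[:,:,::-1];
        for nm,(x0,y0,x1,y1) in(("beaker",(275,205,320,245)),("blank",(185,165,215,230))):
            print(nm,"mean diff",np.abs(old[y0:y1,x0:x1].astype(int)-c[y0:y1,x0:x1]).mean())
E
```

```text
24.7 [ 0.6363 -0.4691  0.1919] [0.0586 0.0739 0.18  ]
top violet 52 ((508.61773681640625, -286.5345764160156), (5.064085006713867, 42.541133880615234), 87.63702392578125)
top violet 21 ((505.6815185546875, -304.06146240234375), (2.8910717964172363, 37.852901458740234), 83.44197082519531)
top violet 13 ((519.1671142578125, -262.94927978515625), (2.52178692817688, 17.52391242980957), 87.68010711669922)
top greenish 63 ((506.33453369140625, -328.35235595703125), (7.661947727203369, 50.111488342285156), 87.48240661621094)
top greenish 47 ((518.9000244140625, -234.5949249267578), (34.739253997802734, 9.754199028015137), 3.565302848815918)
dial ccw 39.372802734375
beaker mean diff 10.190925925925926
blank mean diff 6.533675213675214
scene violet 25 ((506.02294921875, -284.6127624511719), (5.992241382598877, 39.52140808105469), 83.14496612548828)
scene greenish 105 ((508.11181640625, -229.9456024169922), (16.87171173095703, 56.214202880859375), 85.84327697753906)
scene greenish 40 ((500.4852600097656, -326.5917053222656), (9.98039436340332, 50.138580322265625), 87.71370697021484)
```

```bash
python3 - <<'E'
from h import *
for n,boxes in(("top",dict(beaker=(278,210,314,244),blank=(185,170,218,228))),("scene",dict(beaker=(272,185,312,235),blank=(170,240,235,285)))):
    old=cv2.imread(f"pics/{n}0.png",0);c=cv2.cvtColor(get_image(n)["color"],cv2.COLOR_RGB2GRAY)
    for k,(x0,y0,x1,y1) in boxes.items():
        r=cv2.matchTemplate(c[y0-15:y1+15,x0-15:x1+15],old[y0:y1,x0:x1],cv2.TM_CCOEFF_NORMED);_,v,_,p=cv2.minMaxLoc(r);print(n,k,v,np.array(p)-15)
E
```

```text
top beaker 0.47383949160575867 [0 0]
top blank 0.996462881565094 [0 0]
scene beaker 0.7447066307067871 [ 0 -1]
scene blank 0.9501528739929199 [0 0]
```

```bash
python3 -c "
from rig import *
print(sign_off())"
```

```text
the job is handed in; nothing more can be done
None
```

I turned the dial back to the green mark (pointer measured at about 39° against 40° for the mark), then slid the banded plate out about 45 mm, gripped it, and laid it flat inside the tray; the final pictures show the blank plate and beaker where they were (the beaker match was weaker, probably from the arm's shadow), and I handed the job in at about 25 s on the robot's clock.

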